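# Close and latch the fuse test cradle

### The job

Get the fuse test cradle ready for a test: push its sliding cover fully shut, then swing the flat steel hook all the way round until its mouth sits on the headed stud on the cover. After that lift the hinged drop bar by its ball, carry it over the low cheek of the keeper on the cover, let it drop right down into the notch, and leave go. Leave the loose parts around it where they are.

Things in the scene. Friction and masses are not known exactly. Their poses are not given: they have to be found in the camera images.
- rig: Fixed grey steel cradle on a base plate (255 x 380 x 6 mm). Origin: underside, below the middle of the shut cover; y along the trough, z up; offsets below are mm in this frame (x, y, height over the cart). Trough: x -71 to 71, y -90 to 200, walls to 56 high; y -90 to 90 is open with a fuse in it, the rest a solid block under the open cover. Hook at the -y end, bar post at +x
- cover (a joint): Sliding aluminium cover, 126 x 176 x 6 mm, top at height 56. Value in m: 0 = fully shut (a hard stop), up to 0.105 = open; it opens towards the cradle's +y and shuts towards -y. It slides stiffly (about 2 N) and stays where left. It carries the push fin, the stud and the keeper
- cover_fin (a point): Middle of the top edge of the upright push fin on the cover (60 mm in x, 6 mm thick in y, standing from height 56 to 88). With the cover shut at (0, 83, 88); it moves along y with the cover
- stud (a point): Centre of the top of the headed stud on the cover (shank 10 mm, head 16 mm across, top at height 71). Cover shut: (-10, -50, 71)
- keeper (a point): Middle of the notch floor of the dark keeper on the cover; cover shut: (25, 10, 60). The notch is open upwards and along x, 20 mm wide in y, between a low cheek on its -y side (top at height 74) and a tall cheek on its +y side (top at 90), each 6 mm thick and 16 mm long in x. The bar is 12 mm wide
- hook (a joint): Flat steel hook (6 mm thick, at heights 60 to 66) turning about a vertical pivot. Value in rad: 0 = closed, a hard stop, arm pointing to the cradle's +y with the stud in its mouth; grows to 1.95 as it swings open, counter-clockwise seen from above (at 1.57 the arm points to -x). Stays where left; light friction (about 0.03 N m)
- hook_pivot (a point): On the hook's vertical axis, at (-10, -135, 70): the top of the pivot bolt. Arm length 105
- hook_pin (a point): Middle of the top of the upright push pin on the hook (10 mm diameter, heights 66 to 104). With the hook closed it lies 50 mm in +y and 13 mm in -x from the pivot, and turns about it with the hook. To close, push it from the side that faces -x when the hook is closed
- bar_turn (a joint): Swivel of the drop bar about a vertical axis. Value in rad: 0 = bar in line with the notch, pointing to the cradle's -x; grows to 2.0 as it swings out, counter-clockwise seen from above (at 1.57 it points to -y). In the notch it may rest at -0.06 to 0.06. Turns easily, stays where left
- bar_lift (a joint): Lift of the drop bar about a level axis through its pivot. Value in rad: 0 = level, lying on its stop, up to 0.8 = raised; it falls by its own weight (160 g). Level, it strikes the cheeks of the keeper from outside; from about 0.22 up it clears the low cheek
- bar_pivot (a point): Crossing of the bar's swivel and lift axes: (100, 10, 64)
- bar_ball (a point): Centre of the black ball knob (24 mm diameter, on a 10 mm stem) on the drop bar: 112 mm along the bar from the pivot and 28 mm above the bar's mid-line (height 92 when level). The steel bar is 12 mm wide, 8 mm high (heights 60 to 68 when level), 125 mm long from the pivot
- canister: Screw-top aluminium canister, 70 mm diameter, 110 mm high, standing loose on the cart; origin under its centre. A bystander
- spacer: Anodised spacer block 40 x 30 x 20 mm, loose, standing on the cradle's base plate; origin under its centre. A bystander
- cap: Holder cap, a disc 40 mm across and 22 mm high, loose on the cart; origin under its centre. A bystander
- boot: Small rubber contact boot, 22 mm across, 24 mm high, loose, standing on the cradle's base plate; origin under its centre. A bystander
- contact0: U-shaped tin-plated fuse contact: 16 x 30 mm foot 3 mm thick with two upright blades, 23 mm high, loose; origin under its foot. A bystander on the cart
- contact1: U-shaped tin-plated fuse contact: 16 x 30 mm foot 3 mm thick with two upright blades, 23 mm high, loose; origin under its foot. A bystander on the cart
- contact2: U-shaped tin-plated fuse contact: 16 x 30 mm foot 3 mm thick with two upright blades, 23 mm high, loose; origin under its foot. A bystander standing on the cradle's base plate
- contact3: U-shaped tin-plated fuse contact: 16 x 30 mm foot 3 mm thick with two upright blades, 23 mm high, loose; origin under its foot. A bystander standing on the cradle's base plate

How it is judged (in metres and radians):
On the way, in this order (a step that is already met when the one before it is completed fails the run):
1. the cover is pushed fully shut (value of joint cover below 0.004 m), for 0.2 s.
2. with the cover shut, the hook is swung closed onto its stud (value of joint hook below 0.06 rad and value of joint cover below 0.006 m), for 0.2 s.
3. the drop bar is lifted while still outside the keeper (value of joint bar_lift above 0.12 rad and value of joint bar_turn above 0.15 rad), for 0.1 s.
4. the drop bar lies down in the notch (value of joint bar_lift below 0.03 rad and value of joint bar_turn below 0.09 rad and value of joint cover below 0.006 m), for 0.2 s.
At the end, for the whole second after the job is handed in: The cover is shut (within 6 mm), the hook is closed on the stud (within 0.07 rad of its stop), and the drop bar lies level (within 0.03 rad) in the keeper's notch (within 0.09 rad of straight), all at rest and let go (all of step 4 and value of joint hook below 0.07 rad and velocity of joint hook between -0.1 and 0.1 rad/s and velocity of joint bar_turn between -0.1 and 0.1 rad/s and velocity of joint bar_lift between -0.1 and 0.1 rad/s and velocity of joint cover between -0.02 and 0.02 m/s); the robot touches nothing.
It fails at once if a loose bystander is shifted by more than 25 mm or knocked over (distance of any of canister, spacer, cap, boot, contact0, contact1, contact2, contact3 from where it was at the start of the episode above 0.025 m or angle between any of canister, spacer, cap, boot, contact0, contact1, contact2, contact3's own z axis and vertical above 0.5 rad).
It also fails if it takes over 58 s, if anything falls off the work surface, if the arm or the gripper's body presses on something with over 40 N, if the wrist force passes 120 N, or if a joint passes its speed limit or range.

### The arm

A 6-joint arm with a two-finger parallel gripper is mounted at the origin on the work surface. World frame = base frame: x ahead of the robot, y to its left, z up, the work surface at z = 0. Lengths are in mm, angles in degrees, forces in N, time in s.
With the tool pointing down it reaches from about 300 to 850 mm from the base axis. Payload 4.2 kg.
Tool frame: the origin (TCP) lies at the very end of the fingers, on their centre line; the grasp point (between the pads) lies 19 mm behind it; z points along the fingers, y is the line along which they close (so a half turn about z gives the same grasp; the last joint's range is limited). The gripper opens to 91 mm and grips with 3 to 60 N. Pads are 32 mm wide; open, the fingers measure 118 mm over their backs; the gripper's body (76 mm by 178 mm) begins 60 mm behind the grasp point.
Start: joints at [72.708, 18.312, 89.639, -0, 72.044, -1.146], TCP at [159.901, 552.336, 213.976] pointing down, gripper open.
Joint ranges: [-177.97, 177.97], [-48.28, 115.42], [12.27, 149.76], [-77.06, 257.06], [2.81, 150.46], [-146.56, 146.56]. Speed limits (degrees/s): [147.25, 147.25, 180, 180, 180, 180].

### API

Orientations are given as [roll, pitch, yaw] about the fixed x, y, z axes, in that order (R = Rz(yaw) Ry(pitch) Rx(roll)).
In Python, from workcell import env, eyes gives the robot as it stands.
- The arm moves only by the tool send_rows, never from a script. Its argument "targets" is text: rows parted by semicolons, each of 7 numbers parted by spaces: the shift along the tool's x, y, z in m, then the turn, a rotation vector about the tool's x, y, z in degrees, then the opening in per cent of the stroke, from 0 (shut) to 100 (fully open). A call has 1 to 12 rows; each row is the pose to reach, as a shift and turn from the pose commanded when the call began, along the tool's axes at that moment; what a row does not reach only later rows make up. A row lasts 1/12 s, in which the tool goes at most 41.7 mm and 7.16 degrees, less where a joint would pass 70% of its speed; a pose out of reach is approached as far as the arm can. A call with a gripper value outside its range is refused whole. The fingers move at their own pace and stop on an object; "grip_force" is the grip in N (left out, the last holds). Time passes only in rows, so rows that repeat a pose let the fingers close. It gives the time, the measured TCP pose, the force, the opening and the grip force at its end, in the units of the state.
- env.state(): the state, without advancing time (a new reading comes with each control period).
- eyes.grab_frame(name): name is "scene" or "top" or "wrist"; returns a dict with "image" (480x640x3 uint8, blue, green, red), "fovy" (degrees; the focal length in pixels is half the picture's height over the tangent of half this angle, whatever the lens; pixels are square), "cx", "cy" (the principal point, pixels), "eye" and "attitude" of the camera in the world. Camera axes: x right, y up, looking along -z (the intrinsics and any distortion apply to the point x, -y, -z); pixel columns grow to the right and rows downward; lengths in mm; the calibration is good to about 2 mm. A picture is of the moment at which its call begins. There is no depth.
- env.job_done(): hands the job in; it is judged then, once.
The state is a dict: "time_s": time; "qpos": joint angles; "qvel": joint speeds; "effort": joint torques, N m; "ee_pos": TCP position; "ee_rot": TCP orientation; "force": force on the tool from outside, world axes, zero at the start; "torque": the same for the moment, N m; "gripper_width": finger opening in mm; "gripper_force": force on a finger pad.
Only numpy, scipy, OpenCV 4.12 (cv2) and the standard library are available. Lean on these libraries where they do the work, as an engineer would, in place of code of your own. Each camera call takes 0.05 s, during which the arm holds its last target. There are 200 camera calls.

## Working session

There is one attempt and no reset: what is moved stays moved. The work goes in short steps, Python scripts to look and compute and a tool call to move; the robot and the scene stay as the last step left them, time stands still between calls to the robot, and variables do not carry over. Pictures are saved under pics/ and viewed, at most 10 in all, crops included, and the job is handed in when it is done.

Besides the shell and the picture viewer there is one more tool, called as name(argument=value, ...) on one line, values as JSON. send_rows: Moves the arm, as the interface text tells. Its arguments: {"type":"object","properties":{"targets":{"type":"string"},"grip_force":{"type":"number"}},"required":["targets"]}

```bash
mkdir -p pics; ls; python3 - <<'E'
from workcell import env, eyes
import cv2
for n in ("scene","top"):
    f=eyes.grab_frame(n); cv2.imwrite(f"pics/{n}0.png",f["image"])
    print(n,{k:v for k,v in f.items() if k!="image"})
print(env.state())
E
```

```text
pics
scene {'fovy': 51.57526080447235, 'cx': 321.2569917900978, 'cy': 243.20103826875535, 'eye': array([1257.4866692 ,  599.85837135,  764.73296979]), 'attitude': array([ 54.82551159,   1.40966357, 128.48064821])}
top {'fovy': 53.20771393631518, 'cx': 316.2171633518389, 'cy': 238.23223793242022, 'eye': array([ 478.74993749,   38.37158849, 1112.88559387]), 'attitude': array([  2.78183565,  -2.13243371, -88.33441483])}
{'time_s': 0.1, 'qpos': array([ 7.27086431e+01,  1.83464629e+01,  8.96960570e+01, -1.02944978e-04,
        7.20458202e+01, -1.14546662e+00]), 'qvel': array([-0.09734966,  0.02280215, -0.02756602, -0.03033479, -0.0444327 ,
       -0.00106906]), 'effort': array([ 1.21370613e-03, -4.13332522e+01, -2.32507181e+01,  7.28710229e-02,
        4.21499158e-02, -4.57585304e-05]), 'ee_pos': array([159.76412406, 551.90474909, 213.24232004]), 'ee_rot': array([-1.79911676e+02, -1.66812804e-03,  1.63854140e+02]), 'force': array([-0.20721662, -0.40094304, -0.09194341]), 'torque': array([ 0.02759449, -0.00035599, -0.08180492]), 'gripper_force': 0.0, 'gripper_width': 91.33280889442291}
```

View pics/top0.png

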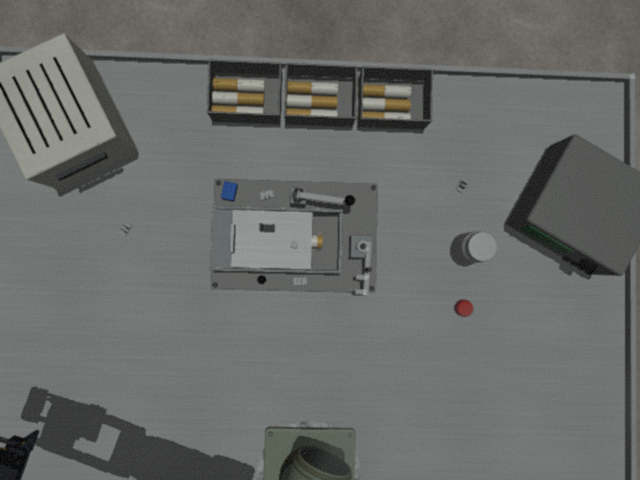

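View pics/scene0.png

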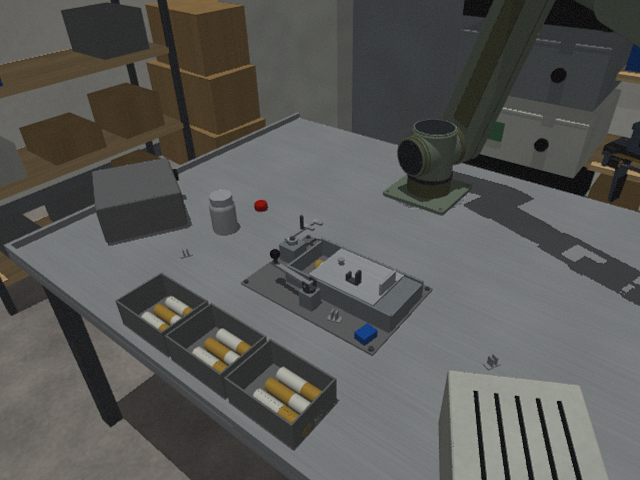

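The top view shows the cradle at about (212–378, 178–293). Its +y points image-left (world +y) and its +x points up (world +x). The cover is open, with the fin near (233,238), stud (294,245), keeper (267,227), hook pivot (363,246) with the arm pointing down, bar post (297,195) and black ball (349,201). The spacer and a contact sit on the plate near the bar, and the boot and another contact on its near side. I'll zoom in to measure.

```bash
cat > h.py <<'E'
import numpy as np, cv2
from scipy.spatial.transform import Rotation as R
def cam(f):
    return np.array(f["eye"]),R.from_euler("xyz",f["attitude"],degrees=True).as_matrix(),240/np.tan(np.radians(f["fovy"]/2)),f["cx"],f["cy"]
def ray(f,u,v):
    e,M,F,cx,cy=cam(f); return e,M@np.array([(u-cx)/F,-(v-cy)/F,-1])
def plane(f,u,v,z):
    e,d=ray(f,u,v); return (e+d*(z-e[2])/d[2])[:2]
def proj(f,p):
    e,M,F,cx,cy=cam(f); c=M.T@(np.array(p)-e); return cx-F*c[0]/c[2],cy+F*c[1]/c[2]
def load(n):
    import pickle; return pickle.load(open(n,"rb"))
E
python3 - <<'E'
from workcell import env, eyes
from h import *; import pickle
f=eyes.grab_frame("top"); pickle.dump(f,open("top.pkl","wb"))
g=eyes.grab_frame("scene"); pickle.dump(g,open("scene.pkl","wb"))
c=f["image"][172:300,205:385]; cv2.imwrite("pics/topc.png",cv2.resize(c,None,fx=4.4,fy=4.4,interpolation=cv2.INTER_CUBIC))
for z,pts in ((6,[(217,182),(374,186),(214,285),(373,291)]),):
    for p in pts: print(p,plane(f,*p,z))
E
```

```text
(217, 182) [656.63848989 231.71821301]
(374, 186) [ 660.08450738 -132.78475625]
(214, 285) [419.57351089 229.26932722]
(373, 291) [ 415.70642209 -136.12752225]
```

View pics/topc.png

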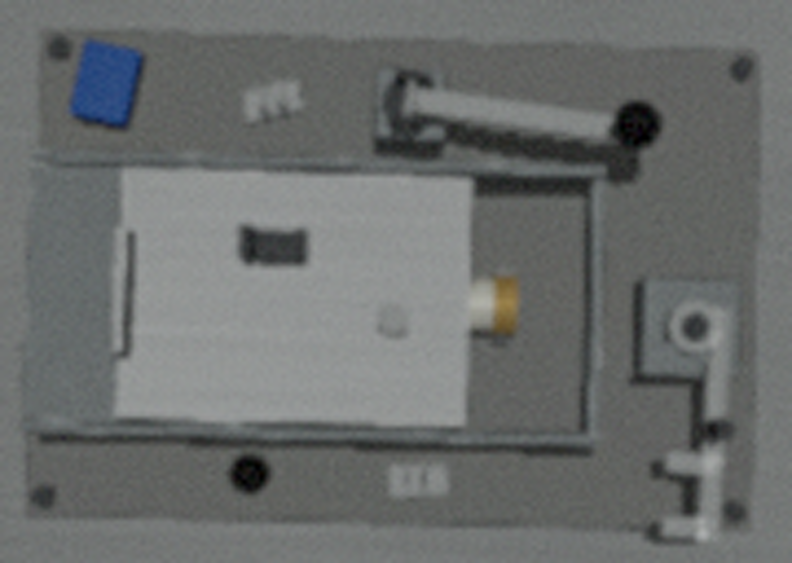

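```bash
cat > m.py <<'E'
from h import *
f=load("top.pkl")
def P(u,v,z): return plane(f,205+(u+.5)/4.4-.5,172+(v+.5)/4.4-.5,z)
# local (x,y,z) <-> crop px
obs=[((71,-90,56),(605,168)),((-71,-90,56),(592,448)),((71,200,56),(35,155)),((-71,200,56),(24,430)),((-10,-135,70),(694,326)),((100,10,68),(405,100))]
L=np.array([o[0][:2] for o in obs],float); W=np.array([P(*o[1],o[0][2]) for o in obs])
l0,w0=L.mean(0),W.mean(0); A=(L-l0);B=(W-w0)
th=np.arctan2((A[:,0]*B[:,1]-A[:,1]*B[:,0]).sum(),(A*B).sum())
c,s=np.cos(th),np.sin(th);Rm=np.array([[c,-s],[s,c]]);t=w0-Rm@l0
if __name__=="__main__":
    print("yaw",np.degrees(th),"t",t); print((W-(L@Rm.T+t)).round(1))
    loc=lambda u,v,z:((P(u,v,z)-t)@Rm).round(1)
    print("pcorners",[loc(*p,6) for p in((45,30),(760,52),(750,530),(27,518))])
    print("coveredges",[loc(*p,56) for p in((122,170),(115,413),(473,180),(465,425))])
    print("fin",loc(122,292,88),"stud",loc(393,320,71),"keeper",loc(275,245,75))
    print("pin",loc(717,430,104),"ball",loc(636,125,92),"hook tip",loc(710,535,66))
    print("boot",loc(250,473,30),"contacts",loc(273,102,26),loc(418,481,26),"spacer",loc(106,84,26))
    e=loc(407,100,64)
E
python3 m.py
```

```text
yaw 0.2690723031677737 t [525.6832786   34.06616905]
[[-0.9  0.4]
 [ 0.   3.9]
 [-2.4 -3.9]
 [ 2.3 -3.2]
 [ 1.   0.7]
 [-0.1  2.1]]
pcorners [array([140. , 202.3]), array([ 139.9, -175.2]), array([-113.1, -174.5]), array([-115.2,  202.7])]
coveredges [array([ 62.2, 152.7]), array([-59.2, 152.1]), array([ 62.2, -23.1]), array([-61. , -22.1])]
fin [ -0.3 146.2] stud [-9.9 15.1] keeper [25.4 74. ]
pin [ -59.8 -141.9] ball [  87.6 -101.1] hook tip [-112.5 -144.9]
boot [-88.4  86.3] contacts [102.8  80.5] [-90.7   0.5] spacer [109.6 166.5]
```

```bash
cat > go.py <<'E'
# usage: from go import rel ; rel(waypoints [(lx,ly,z,yaw_local deg)]) -> shift (m) in present tool axes, turn (deg)
from h import *
from m import Rm,t,th
from workcell import env
def rel(wps):
    s=env.state(); p=s["ee_pos"]; M=R.from_euler("xyz",s["ee_rot"],degrees=True)
    print("t",round(s["time_s"],2),"local",((p[:2]-t)@Rm).round(1),p[2].round(1),s["ee_rot"].round(2),"F",s["force"].round(1),"w",round(s["gripper_width"],1))
    for x,y,z,a in wps:
        W=np.append(Rm@np.array([x,y])+t,z); d=M.inv().apply(W-p)/1000
        r=(M.inv()*R.from_euler("xyz",[180,0,a+np.degrees(th)],degrees=True)).as_rotvec(degrees=True)
        print((x,y,z,a),d.round(4),r.round(1))
E
python3 -c "
from go import *
rel([(0,176,180,180),(0,176,68,180)])"
```

```text
t 0.2 local [-363.4  519.7] 213.4 [-179.94   -0.    163.85] F [-0.6 -0.7 -0.4] w 91.4
(0, 176, 180, 180) [-0.4457 -0.2269  0.0337] [ -0.1  -0.  -16.4]
(0, 176, 68, 180) [-0.4457 -0.2268  0.1457] [ -0.1  -0.  -16.4]
```

send_rows(targets="-0.015 -0.008 0 0 0 0 0;-0.045 -0.023 0.003 0 0 -2 0;-0.08 -0.041 0.006 0 0 -4 0;-0.12 -0.061 0.01 0 0 -6 0;-0.16 -0.081 0.014 0 0 -8 0;-0.2 -0.102 0.018 0 0 -10 0;-0.24 -0.122 0.022 0 0 -12 0;-0.28 -0.143 0.026 0 0 -14 0;-0.32 -0.163 0.03 0 0 -16.4 0;-0.36 -0.183 0.034 0 0 -16.4 0;-0.4 -0.204 0.034 0 0 -16.4 0;-0.425 -0.217 0.034 0 0 -16.4 0")

```text
time_s: 1.2
ee_pos: [499.0, 233.2, 179.8]
ee_rot: [-180.0, -0.0, -179.8]
force: [-0.3, 0.7, 0.3]
gripper_width: 14.1
gripper_force: 0.0
```

```bash
python3 -c "
from go import *
rel([(0,176,180,180),(0,176,68,180)])"
```

```text
t 1.2 local [-25.8 199.3] 179.8 [-1.8000e+02 -4.0000e-02 -1.7976e+02] F [-0.3  0.7  0.3] w 14.1
(0, 176, 180, 180) [-0.0258 -0.0232 -0.0002] [-0. -0. -0.]
(0, 176, 68, 180) [-0.0259 -0.0232  0.1118] [-0. -0. -0.]
```

send_rows(targets="-0.01 -0.01 0.01 0 0 0 0;-0.022 -0.02 0.04 0 0 0 0;-0.022 -0.02 0.075 0 0 0 0;-0.022 -0.02 0.1 0 0 0 0;-0.022 -0.02 0.112 0 0 0 0;-0.022 -0.02 0.112 0 0 0 0;-0.022 -0.02 0.112 0 0 0 0")

```text
time_s: 1.78
ee_pos: [519.7, 215.2, 67.6]
ee_rot: [-180.0, -0.1, -179.7]
force: [-0.2, -0.6, 0.7]
gripper_width: 0.3
gripper_force: 0.0
```

```bash
python3 - <<'E'
from go import *
from workcell import eyes
rel([(0,102,68,180)])
for n in("scene","wrist"):
    f=eyes.grab_frame(n); 
    im=f["image"]; 
    if n=="scene": im=cv2.resize(im[200:370,220:450],None,fx=2.5,fy=2.5,interpolation=cv2.INTER_CUBIC)
    cv2.imwrite(f"pics/{n}1.png",im)
E
python3 -c "
import cv2,numpy as np
a=cv2.imread('pics/scene1.png');b=cv2.imread('pics/wrist1.png')
b=cv2.resize(b,(400,300));a=cv2.resize(a,(400,296));cv2.imwrite('pics/both1.png',np.vstack([a,b]))"
```

```text
t 1.78 local [ -5.2 181.2] 67.6 [-1.7998e+02 -9.0000e-02 -1.7974e+02] F [-0.2 -0.6  0.7] w 0.3
(0, 102, 68, 180) [-0.0052 -0.0792 -0.0004] [-0.  -0.1 -0. ]
```

View pics/both1.png

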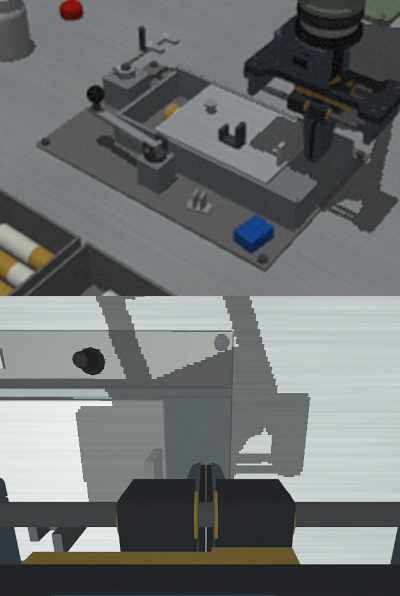

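The fingers stand upright behind the fin, clear of everything else. Next I push the cover.

send_rows(targets="-0.005 -0.008 0 0 0 0 0;-0.005 -0.016 0 0 0 0 0;-0.005 -0.024 0 0 0 0 0;-0.005 -0.032 0 0 0 0 0;-0.005 -0.04 0 0 0 0 0;-0.005 -0.048 0 0 0 0 0;-0.005 -0.056 0 0 0 0 0;-0.005 -0.064 0 0 0 0 0;-0.005 -0.07 0 0 0 0 0;-0.005 -0.074 0 0 0 0 0;-0.005 -0.077 0 0 0 0 0;-0.005 -0.078 0 0 0 0 0")

```text
time_s: 2.88
ee_pos: [525.2, 136.6, 68.0]
ee_rot: [-180.0, -0.0, -179.8]
force: [-0.2, 2.5, 0.5]
gripper_width: 0.4
gripper_force: 1.1
```

send_rows(targets="0 -0.001 0 0 0 0 0;0 -0.002 0 0 0 0 0;0 -0.003 0 0 0 0 0;0 -0.004 0 0 0 0 0")

```text
time_s: 3.22
ee_pos: [525.2, 133.2, 68.0]
ee_rot: [180.0, -0.0, -179.7]
force: [0.7, 2.8, 0.8]
gripper_width: 0.5
gripper_force: 1.1
```

send_rows(targets="0 -0.001 0 0 0 0 0;0 -0.002 0 0 0 0 0;0 -0.003 0 0 0 0 0;0 -0.004 0 0 0 0 0;0 -0.005 0 0 0 0 0;0 -0.005 0 0 0 0 0")

```text
time_s: 3.72
ee_pos: [525.3, 129.6, 68.1]
ee_rot: [179.8, -0.0, -179.8]
force: [0.5, 8.2, -0.1]
gripper_width: 0.6
gripper_force: 3.9
```

send_rows(targets="0 -0.001 0 0 0 0 0;0 -0.002 0 0 0 0 0;0 -0.002 0 0 0 0 0;0 -0.002 0 0 0 0 0;0 -0.002 0 0 0 0 0")

```text
time_s: 4.13
ee_pos: [525.3, 129.6, 68.1]
ee_rot: [179.6, -0.0, -179.9]
force: [-0.8, 14.0, -1.2]
gripper_width: 0.5
gripper_force: 7.0
```

send_rows(targets="0 0.01 0 0 0 0 0;0 0.02 0 0 0 0 0;0 0.02 -0.02 0 0 0 0;0 0.02 -0.06 0 0 0 0;0 0.02 -0.09 0 0 0 0;0 0.02 -0.1 0 0 0 0;0 0.02 -0.1 0 0 0 0")

```text
time_s: 4.72
ee_pos: [527.0, 146.4, 170.9]
ee_rot: [180.0, 0.3, -179.7]
force: [-0.4, -0.4, -0.1]
gripper_width: 0.3
gripper_force: 0.0
```

```bash
python3 - <<'E'
from go import *
from workcell import eyes
import pickle
f=eyes.grab_frame("top"); pickle.dump(f,open("top2.pkl","wb"))
cv2.imwrite("pics/top2.png",cv2.resize(f["image"][172:300,205:385],None,fx=4.4,fy=4.4,interpolation=cv2.INTER_CUBIC))
a0=np.array([-10,-135])
for h in (83,40,0):
    q=np.radians(h);rr=np.array([[np.cos(q),-np.sin(q)],[np.sin(q),np.cos(q)]])
    print(h,(a0+rr@[-13,50]).round(1))
pin=np.array([-60,-142])
rel([(-58,-170,168,180),(-58,-170,78,180)])
E
```

```text
83 [ -61.2 -141.8]
40 [ -52.1 -105.1]
0 [-23. -85.]
t 4.77 local [  0.5 112. ] 168.7 [-1.7999e+02  9.0000e-02 -1.7973e+02] F [ 0.2  0.1 -1. ] w 0.5
(-58, -170, 168, 180) [ 0.0585 -0.282   0.0006] [-0.   0.1 -0. ]
(-58, -170, 78, 180) [ 0.0586 -0.282   0.0906] [-0.   0.1 -0. ]
```

View pics/top2.png

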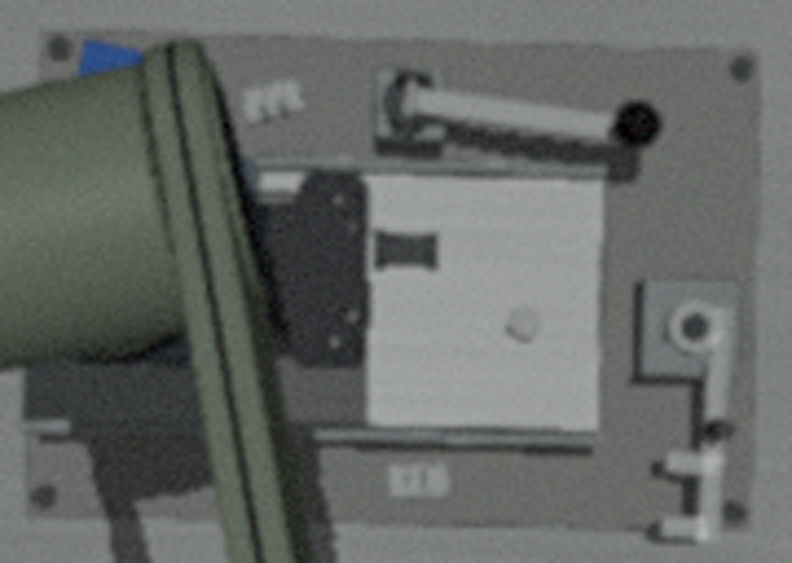

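Fin, keeper (406,250) and stud (522,322) now sit about 65 mm further toward −y and the cover meets the end wall, so it's shut. Next is the hook pin at about (717,430).

send_rows(targets="0.003 -0.015 0 0 0 0 0;0.01 -0.045 0 0 0 0 0;0.018 -0.085 0 0 0 0 0;0.026 -0.125 0 0 0 0 0;0.034 -0.165 0 0 0 0 0;0.042 -0.205 0 0 0 0 0;0.05 -0.24 0 0 0 0 0;0.058 -0.268 0 0 0 0 0;0.058 -0.284 0 0 0 0 0;0.058 -0.284 0 0 0 0 0")

```text
time_s: 5.6
ee_pos: [466.8, -140.7, 165.8]
ee_rot: [180.0, -0.3, -180.0]
force: [0.0, 0.3, 0.6]
gripper_width: 0.5
gripper_force: 0.0
```

send_rows(targets="0 0 0.015 0 0 0 0;0 0 0.04 0 0 0 0;0 0 0.065 0 0 0 0;0 0 0.08 0 0 0 0;0 0 0.09 0 0 0 0;0 0 0.09 0 0 0 0;0 0 0.09 0 0 0 0")

```text
time_s: 6.18
ee_pos: [467.6, -137.1, 76.7]
ee_rot: [179.9, -0.2, -179.7]
force: [0.1, -0.6, -0.5]
gripper_width: 0.2
gripper_force: 0.0
```

```bash
python3 - <<'E'
from go import *
a0=np.array([-10,-135]); w=[]
for h in range(90,-6,-6):
    q=np.radians(h);rr=np.array([[np.cos(q),-np.sin(q)],[np.sin(q),np.cos(q)]])
    p=a0+rr@[-13-16,50]; w.append((*p.round(1),80,180-83+min(h,83)))
rel(w)
E
```

```text
t 6.18 local [ -58.9 -170.9] 76.7 [ 179.92   -0.21 -179.7 ] F [ 0.1 -0.6 -0.5] w 0.2
(np.float64(-60.0), np.float64(-164.0), 80, 180) [ 0.0011  0.0069 -0.0033] [ 0.1 -0.2  0. ]
(np.float64(-62.8), np.float64(-158.6), 80, 180) [ 0.0039  0.0123 -0.0033] [ 0.1 -0.2  0. ]
(np.float64(-64.9), np.float64(-153.0), 80, 175) [ 0.006   0.0179 -0.0033] [ 0.1 -0.2  5. ]
(np.float64(-66.5), np.float64(-147.1), 80, 169) [ 0.0076  0.0238 -0.0033] [ 0.1 -0.2 11. ]
(np.float64(-67.5), np.float64(-141.2), 80, 163) [ 0.0086  0.0297 -0.0033] [ 0.  -0.2 17. ]
(np.float64(-67.8), np.float64(-135.1), 80, 157) [ 0.0089  0.0358 -0.0033] [ 0.  -0.2 23. ]
(np.float64(-67.5), np.float64(-129.1), 80, 151) [ 0.0086  0.0418 -0.0033] [ 0.  -0.2 29. ]
(np.float64(-66.6), np.float64(-123.1), 80, 145) [ 0.0077  0.0478 -0.0032] [ 0.  -0.2 35. ]
(np.float64(-65.0), np.float64(-117.2), 80, 139) [ 0.0061  0.0537 -0.0032] [-0.  -0.2 41. ]
(np.float64(-62.9), np.float64(-111.6), 80, 133) [ 0.004   0.0593 -0.0032] [-0.  -0.2 47. ]
(np.float64(-60.1), np.float64(-106.2), 80, 127) [ 0.0012  0.0647 -0.0032] [-0.  -0.2 53. ]
(np.float64(-56.8), np.float64(-101.1), 80, 121) [-0.0021  0.0698 -0.0033] [-0.  -0.2 59. ]
(np.float64(-53.0), np.float64(-96.4), 80, 115) [-0.0059  0.0745 -0.0033] [-0.1 -0.2 65. ]
(np.float64(-48.8), np.float64(-92.1), 80, 109) [-0.0101  0.0788 -0.0033] [-0.1 -0.2 71. ]
(np.float64(-44.1), np.float64(-88.3), 80, 103) [-0.0148  0.0826 -0.0033] [-0.1 -0.2 77. ]
(np.float64(-39.0), np.float64(-85.0), 80, 97) [-0.0199  0.0859 -0.0033] [-0.1 -0.2 83. ]
```

send_rows(targets="0.001 0.007 -0.003 0 0 0 0;0.004 0.012 -0.003 0 0 0 0;0.006 0.018 -0.003 0 0 5 0;0.0075 0.024 -0.003 0 0 11 0;0.0085 0.03 -0.003 0 0 17 0;0.009 0.036 -0.003 0 0 23 0;0.0085 0.042 -0.003 0 0 29 0;0.0075 0.048 -0.003 0 0 35 0;0.006 0.054 -0.003 0 0 41 0;0.004 0.059 -0.003 0 0 47 0;0.001 0.065 -0.003 0 0 53 0;-0.002 0.07 -0.003 0 0 59 0")

```text
time_s: 7.18
ee_pos: [470.4, -67.4, 82.1]
ee_rot: [179.9, 0.1, 121.0]
force: [-0.7, 0.1, -0.5]
gripper_width: 0.2
gripper_force: 0.3
```

```bash
python3 - <<'E'
from go import *
a0=np.array([-10,-135]); w=[]
for h in range(24,-13,-6):
    q=np.radians(h);rr=np.array([[np.cos(q),-np.sin(q)],[np.sin(q),np.cos(q)]])
    p=a0+rr@[-13-16,50]; w.append((*p.round(1),80,180-83+max(h,0)))
rel(w)
E
```

```text
t 7.18 local [ -55.8 -101.2] 82.1 [1.7995e+02 6.0000e-02 1.2099e+02] F [-0.7  0.1 -0.5] w 0.2
(np.float64(-56.8), np.float64(-101.1), 80, 121) [ 0.0006 -0.0008  0.0021] [ 0.1  0.1 -0.3]
(np.float64(-53.0), np.float64(-96.4), 80, 115) [0.0027 0.0049 0.0021] [0.1 0.1 5.7]
(np.float64(-48.8), np.float64(-92.1), 80, 109) [0.0042 0.0107 0.0021] [ 0.1  0.1 11.7]
(np.float64(-44.1), np.float64(-88.3), 80, 103) [0.0051 0.0166 0.0021] [ 0.1  0.  17.7]
(np.float64(-39.0), np.float64(-85.0), 80, 97) [0.0053 0.0227 0.0021] [ 0.1  0.  23.7]
(np.float64(-33.6), np.float64(-82.2), 80, 97) [0.005  0.0288 0.0021] [ 0.1  0.  23.7]
(np.float64(-28.0), np.float64(-80.1), 80, 97) [0.0039 0.0347 0.0021] [ 0.1  0.  23.7]
```

send_rows(targets="0.0027 0.005 0.002 0 0 6 0;0.004 0.011 0.002 0 0 12 0;0.005 0.017 0.002 0 0 18 0;0.0055 0.021 0.002 0 0 24 0;0.0055 0.024 0.002 0 0 24 0;0.0055 0.026 0.002 0 0 24 0;0.0055 0.026 0.002 0 0 24 0")

```text
time_s: 7.77
ee_pos: [488.4, -50.0, 79.5]
ee_rot: [-179.8, 0.0, 97.5]
force: [-3.9, -1.4, 3.1]
gripper_width: 0.4
gripper_force: 2.2
```

send_rows(targets="0 0.001 0 0 0 0 0;0 0.002 0 0 0 0 0;0 0.003 0 0 0 0 0;0 0.003 0 0 0 0 0")

```text
time_s: 8.1
ee_pos: [488.6, -49.9, 79.4]
ee_rot: [-179.5, -0.0, 97.4]
force: [-10.3, -3.4, 9.2]
gripper_width: 0.5
gripper_force: 5.7
```

```bash
python3 - <<'E'
from go import *
rel([])
E
```

```text
t 8.1 local [-37.5 -83.8] 79.4 [-1.7953e+02 -2.0000e-02  9.7420e+01] F [-10.3  -3.4   9.2] w 0.5
```

The hook is against its stop: the force rises with no motion. Pin contact and the cover stop both fit my frame with a 9.5 mm finger half-thickness. Next I back off and go above the ball.

send_rows(targets="0 -0.008 0 0 0 0 0;0 -0.018 0 0 0 0 0;0 -0.018 -0.02 0 0 0 0;0 -0.018 -0.05 0 0 0 0;0 -0.018 -0.075 0 0 0 0;0 -0.018 -0.085 0 0 0 0;0 -0.018 -0.085 0 0 0 60;0 -0.018 -0.085 0 0 0 60")

```text
time_s: 8.77
ee_pos: [474.5, -51.7, 163.8]
ee_rot: [180.0, -0.0, 97.3]
force: [-0.6, -0.0, 0.1]
gripper_width: 10.9
gripper_force: 0.0
```

```bash
python3 - <<'E'
from go import *
from workcell import eyes
import pickle
f=eyes.grab_frame("top")
pickle.dump(f,open("top3.pkl","wb")); cv2.imwrite("pics/top3.png",cv2.resize(f["image"][172:300,205:385],None,fx=4.4,fy=4.4,interpolation=cv2.INTER_CUBIC))
rel([(88,-101,160,83.6),(88,-101,73,83.6)])
E
```

```text
t 8.82 local [-52.2 -85.5] 163.0 [-1.799e+02 -4.000e-02  9.728e+01] F [ 0.3 -0.3  0.1] w 14.7
(88, -101, 160, 83.6) [-0.0325  0.1373  0.0027] [-0.1 -0.  13.4]
(88, -101, 73, 83.6) [-0.0326  0.1374  0.0897] [-0.1 -0.  13.4]
```

send_rows(targets="-0.004 0.015 0 0 0 1 60;-0.01 0.04 0 0 0 4 60;-0.018 0.075 0 0 0 8 60;-0.026 0.11 0 0 0 12 60;-0.0325 0.132 0.003 0 0 13.4 60;-0.0325 0.137 0.003 0 0 13.4 60;-0.0325 0.137 0.003 0 0 13.4 60;-0.0325 0.137 0.003 0 0 13.4 60")

```text
time_s: 9.48
ee_pos: [613.2, -66.5, 159.3]
ee_rot: [-179.7, -0.0, 83.9]
force: [-0.2, -0.6, 0.3]
gripper_width: 55.0
gripper_force: 0.0
```

```bash
python3 - <<'E'
from go import *
from workcell import eyes
f=eyes.grab_frame("wrist"); g=eyes.grab_frame("scene")
b=cv2.resize(g["image"][200:350,240:440],(400,300),interpolation=cv2.INTER_CUBIC)
cv2.imwrite("pics/w4.png",np.vstack([cv2.resize(f["image"],(400,300)),b]))
rel([(88,-101,160,83.6),(88,-101,73,83.6)])
W=lambda x,y,z:np.append(Rm@np.array([x,y])+t,z)
for n,p in dict(ball=(87.6,-101.1,92),stud=(-10,-50,71),pin=(-23,-85,104),pivot=(-10,-135,70)).items(): print(n,np.round(proj(f,W(*p)),0)*.625,(np.array(proj(g,W(*p)))-[240,200])*2)
E
```

```text
t 9.58 local [  87. -101.] 160.5 [-1.7987e+02 -1.0000e-02  8.3880e+01] F [0.3 0.4 0.4] w 54.9
(88, -101, 160, 83.6) [0.0001 0.001  0.0005] [-0.1 -0.   0. ]
(88, -101, 73, 83.6) [0.0001 0.0012 0.0875] [-0.1 -0.   0. ]
ball [207.5   161.875] [ 71.37423726 106.41323852]
stud [100.625 115.625] [159.52243043  96.55285815]
pin [ 80.    161.875] [142.69128845  59.13300128]
pivot [118.125 196.875] [105.81232904  73.50464784]
```

View pics/w4.png

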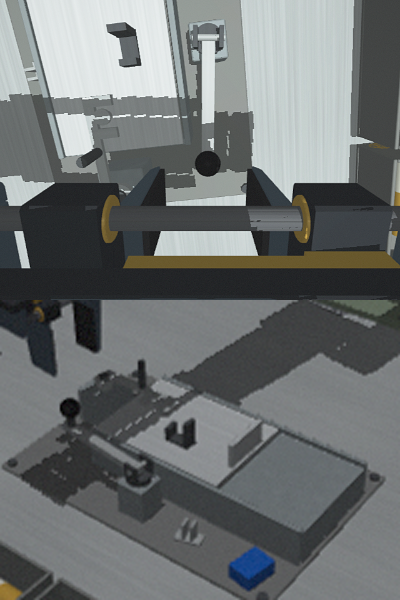

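The wrist view has the ball at (208,162), where I predicted it. The scene view has the pin at (142,60), matching a closed hook. I'll descend and grip.

send_rows(targets="0 0.001 0.012 0 0 0 60;0 0.001 0.035 0 0 0 60;0 0.001 0.06 0 0 0 60;0 0.001 0.078 0 0 0 60;0 0.001 0.087 0 0 0 60;0 0.001 0.087 0 0 0 60;0 0.001 0.087 0 0 0 60")

```text
time_s: 10.17
ee_pos: [615.6, -66.9, 74.8]
ee_rot: [180.0, -0.0, 83.9]
force: [0.6, 0.6, 0.8]
gripper_width: 55.0
gripper_force: 0.0
```

send_rows(targets="0 0 0 0 0 0 10;0 0 0 0 0 0 10;0 0 0 0 0 0 10;0 0 0 0 0 0 10;0 0 0 0 0 0 10;0 0 0 0 0 0 10;0 0 0 0 0 0 10;0 0 0 0 0 0 10", grip_force=15)

```text
time_s: 10.83
ee_pos: [616.0, -67.0, 74.3]
ee_rot: [180.0, 0.0, 83.9]
force: [0.9, -0.2, 0.9]
gripper_width: 22.4
gripper_force: 15.0
```

```bash
python3 - <<'E'
from go import *
w=[]
for th_,ph in [(83.6,.08),(83.6,.16),(83.6,.24),(83.6,.32),(83.6,.38)]:
    a=np.radians(th_);r=112*np.cos(ph)-28*np.sin(ph);z=64+112*np.sin(ph)+28*np.cos(ph)
    w.append((round(100-r*np.cos(a),1),round(10-r*np.sin(a),1),round(z-19,1),th_))
rel(w)
E
```

```text
t 10.83 local [  89.8 -101.5] 74.3 [1.7998e+02 1.0000e-02 8.3860e+01] F [ 0.9 -0.2  0.9] w 22.4
(np.float64(87.8), np.float64(-98.7), np.float64(81.9), 83.6) [ 0.0025 -0.0023 -0.0076] [ 0.  0. -0.]
(np.float64(88.2), np.float64(-95.4), np.float64(90.5), 83.6) [ 0.0059 -0.0023 -0.0162] [ 0.  0. -0.]
(np.float64(88.6), np.float64(-91.5), np.float64(98.8), 83.6) [ 0.0098 -0.0023 -0.0245] [ 0.  0. -0.]
(np.float64(89.1), np.float64(-86.9), np.float64(106.8), 83.6) [ 0.0144 -0.0024 -0.0325] [ 0.  0. -0.]
(np.float64(89.6), np.float64(-83.0), np.float64(112.5), 83.6) [ 0.0183 -0.0023 -0.0382] [ 0.  0. -0.]
```

send_rows(targets="0.001 0 -0.004 0 0 0 10;0.0025 0 -0.0076 0 0 0 10;0.004 0 -0.012 0 0 0 10;0.006 0 -0.016 0 0 0 10;0.008 0 -0.02 0 0 0 10;0.01 0 -0.0245 0 0 0 10;0.012 0 -0.0285 0 0 0 10;0.0145 0 -0.0325 0 0 0 10;0.0165 0 -0.0355 0 0 0 10;0.018 0 -0.038 0 0 0 10;0.018 0 -0.038 0 0 0 10")

```text
time_s: 11.75
ee_pos: [618.2, -48.7, 113.0]
ee_rot: [179.9, -0.0, 83.9]
force: [-0.5, -4.6, 1.6]
gripper_width: 23.1
gripper_force: 15.0
```

```bash
python3 - <<'E'
from go import *
from workcell import eyes
g=eyes.grab_frame("scene")
cv2.imwrite("pics/s5.png",cv2.resize(g["image"][180:350,240:440],(700,595),interpolation=cv2.INTER_CUBIC))
w=[];ph=.38
for th_ in [84.8]+list(range(80,-1,-6))+[0]:
    a=np.radians(th_);r=112*np.cos(ph)-28*np.sin(ph);z=64+112*np.sin(ph)+28*np.cos(ph)
    w.append((round(100-r*np.cos(a),1),round(10-r*np.sin(a),1),round(z-19,1),th_))
rel(w)
E
```

```text
t 11.8 local [ 92.  -83.5] 112.6 [1.7994e+02 1.0000e-02 8.3880e+01] F [-0.4 -5.5  1.7] w 22.8
(np.float64(91.5), np.float64(-83.2), np.float64(112.5), 84.8) [ 0.0002 -0.0006  0.0001] [ 0.1  0.  -1.2]
(np.float64(83.7), np.float64(-82.2), np.float64(112.5), 80) [ 0.0003 -0.0084  0.0001] [0.1 0.  3.6]
(np.float64(74.2), np.float64(-80.0), np.float64(112.5), 74) [ 0.0015 -0.0181  0.0001] [0.1 0.  9.6]
(np.float64(64.9), np.float64(-76.8), np.float64(112.5), 68) [ 0.0036 -0.0277  0.0001] [ 0.1  0.  15.6]
(np.float64(56.0), np.float64(-72.7), np.float64(112.5), 62) [ 0.0067 -0.037   0.    ] [ 0.1  0.  21.6]
(np.float64(47.6), np.float64(-67.6), np.float64(112.5), 56) [ 0.0108 -0.0459  0.    ] [ 0.1 -0.  27.6]
(np.float64(39.8), np.float64(-61.7), np.float64(112.5), 50) [ 0.0158 -0.0543  0.    ] [ 0.1 -0.  33.6]
(np.float64(32.7), np.float64(-55.0), np.float64(112.5), 44) [ 0.0217 -0.0621  0.    ] [ 0.1 -0.  39.6]
(np.float64(26.2), np.float64(-47.6), np.float64(112.5), 38) [ 0.0283 -0.0694  0.    ] [ 0.1 -0.  45.6]
(np.float64(20.6), np.float64(-39.6), np.float64(112.5), 32) [ 0.0357 -0.0759 -0.    ] [ 0.1 -0.  51.6]
(np.float64(15.9), np.float64(-31.0), np.float64(112.5), 26) [ 0.0437 -0.0815 -0.    ] [ 0.1 -0.  57.6]
(np.float64(12.0), np.float64(-22.0), np.float64(112.5), 20) [ 0.0522 -0.0864 -0.    ] [ 0.1 -0.  63.6]
(np.float64(9.2), np.float64(-12.6), np.float64(112.5), 14) [ 0.0612 -0.0902 -0.    ] [ 0.1 -0.  69.6]
(np.float64(7.3), np.float64(-3.0), np.float64(112.5), 8) [ 0.0705 -0.0932 -0.    ] [ 0.1 -0.  75.6]
(np.float64(6.4), np.float64(6.7), np.float64(112.5), 2) [ 0.0801 -0.0951 -0.    ] [ 0.1 -0.  81.6]
(np.float64(6.4), np.float64(10.0), np.float64(112.5), 0) [ 0.0834 -0.0955 -0.    ] [ 0.1 -0.  83.6]
```

View pics/s5.png

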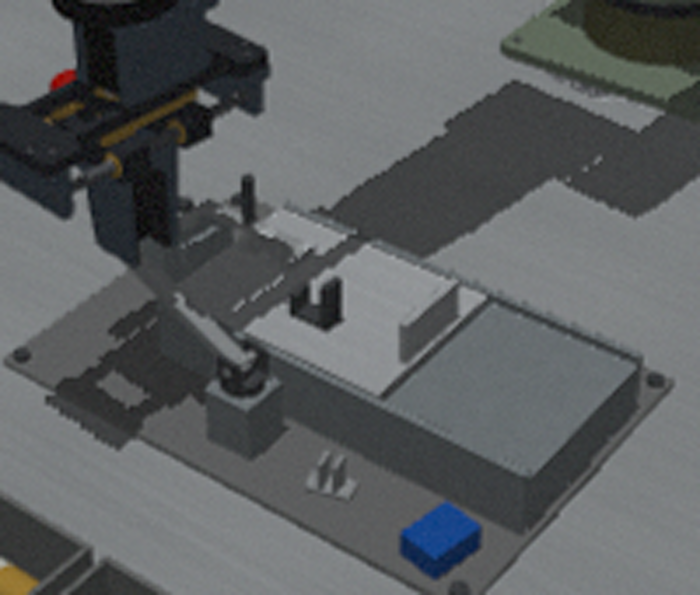

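The bar is raised and held. Now I swing it in.

send_rows(targets="0 -0.004 0 0 0 1.5 10;0 -0.0085 0 0 0 3.5 10;0.001 -0.018 0 0 0 9.5 10;0.003 -0.0275 0 0 0 15.5 10;0.006 -0.037 0 0 0 21.5 10;0.0105 -0.046 0 0 0 27.5 10;0.0155 -0.0545 0 0 0 33.5 10;0.0215 -0.0625 0 0 0 39.5 10;0.028 -0.07 0 0 0 45.5 10;0.0355 -0.0765 0 0 0 51.5 10;0.0435 -0.082 0 0 0 57.5 10;0.052 -0.087 0 0 0 63.5 10")

```text
time_s: 12.8
ee_pos: [537.6, 13.7, 111.6]
ee_rot: [-179.9, -0.2, 20.0]
force: [4.4, -0.0, -5.0]
gripper_width: 22.6
gripper_force: 15.0
```

```bash
python3 - <<'E'
from go import *
w=[];ph=.38
for th_ in [20,14,8,4,0]:
    a=np.radians(th_);r=112*np.cos(ph)-28*np.sin(ph);z=64+112*np.sin(ph)+28*np.cos(ph)
    w.append((round(100-r*np.cos(a),1),round(10-r*np.sin(a),1),round(z-19,1),th_))
rel(w)
E
```

```text
t 12.8 local [ 11.9 -20.4] 111.6 [-179.89   -0.18   19.97] F [ 4.4 -0.  -5. ] w 22.6
(np.float64(12.0), np.float64(-22.0), np.float64(112.5), 20) [-0.0004  0.0015 -0.001 ] [-0.1 -0.2 -0.3]
(np.float64(9.2), np.float64(-12.6), np.float64(112.5), 14) [ 0.0001 -0.0083 -0.0009] [-0.1 -0.2  5.7]
(np.float64(7.3), np.float64(-3.0), np.float64(112.5), 8) [ 0.0016 -0.0179 -0.0009] [-0.1 -0.2 11.7]
(np.float64(6.6), np.float64(3.5), np.float64(112.5), 4) [ 0.0031 -0.0243 -0.0009] [-0.1 -0.2 15.7]
(np.float64(6.4), np.float64(10.0), np.float64(112.5), 0) [ 0.0051 -0.0305 -0.0009] [-0.1 -0.2 19.7]
```

send_rows(targets="0 -0.005 -0.001 0 0 3 10;0 -0.0085 -0.001 0 0 6 10;0.001 -0.014 -0.001 0 0 9 10;0.0016 -0.018 -0.001 0 0 12 10;0.003 -0.0243 -0.001 0 0 16 10;0.004 -0.028 -0.001 0 0 19 10;0.005 -0.0295 -0.001 0 0 20 10;0.005 -0.0295 -0.001 0 0 20 10;0.005 -0.0295 -0.001 0 0 20 10")

```text
time_s: 13.55
ee_pos: [533.2, 43.3, 112.5]
ee_rot: [-179.8, -0.2, 0.3]
force: [5.4, 0.4, -5.8]
gripper_width: 22.5
gripper_force: 15.0
```

```bash
python3 - <<'E'
from go import *
from workcell import eyes
f=eyes.grab_frame("wrist"); g=eyes.grab_frame("scene")
b=cv2.resize(g["image"][190:310,270:430],(560,420)[::1],interpolation=cv2.INTER_CUBIC)[:300,:400]
cv2.imwrite("pics/w6.png",np.vstack([cv2.resize(f["image"],(400,300)),b]))
w=[]
for ph in [.38,.3,.22,.14,.06,.03]:
    r=112*np.cos(ph)-28*np.sin(ph);z=64+112*np.sin(ph)+28*np.cos(ph)
    w.append((round(100-r,1),10,round(z-19,1),0))
rel(w)
E
```

```text
t 13.65 local [7.6 9.2] 112.5 [-179.8    -0.22    0.32] F [ 5.8  1.1 -5.6] w 23.0
(np.float64(6.4), 10, np.float64(112.5), 0) [-0.0012 -0.0008  0.    ] [-0.2 -0.2  0. ]
(np.float64(1.3), 10, np.float64(104.8), 0) [-0.0063 -0.0008  0.0077] [-0.2 -0.2  0. ]
(np.float64(-3.2), 10, np.float64(96.8), 0) [-0.0108 -0.0008  0.0157] [-0.2 -0.2  0. ]
(np.float64(-7.0), 10, np.float64(88.4), 0) [-0.0147 -0.0008  0.024 ] [-0.2 -0.2  0. ]
(np.float64(-10.1), 10, np.float64(79.7), 0) [-0.0178 -0.0007  0.0327] [-0.2 -0.2  0. ]
(np.float64(-11.1), 10, np.float64(76.3), 0) [-0.0188 -0.0007  0.0361] [-0.2 -0.2  0. ]
```

View pics/w6.png

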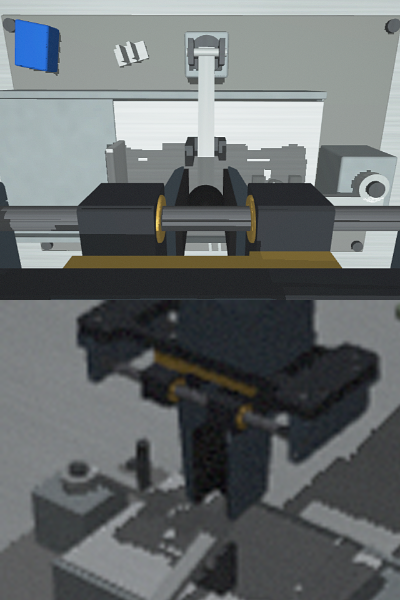

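In the wrist view the bar runs at x≈206, between the cheeks at 192 and 221, so it's lined up with the notch. I'll lower it and release.

send_rows(targets="-0.003 -0.0005 0.0035 0 0 0 10;-0.0063 -0.0005 0.008 0 0 0 10;-0.009 -0.0005 0.012 0 0 0 10;-0.0108 -0.0005 0.016 0 0 0 10;-0.013 -0.0005 0.02 0 0 0 10;-0.0147 -0.0005 0.024 0 0 0 10;-0.0165 -0.0005 0.0285 0 0 0 10;-0.0178 -0.0005 0.0325 0 0 0 10;-0.0185 -0.0005 0.035 0 0 0 10;-0.0185 -0.0005 0.035 0 0 0 10")

```text
time_s: 14.48
ee_pos: [516.1, 43.3, 78.0]
ee_rot: [-179.8, -0.4, 0.3]
force: [7.2, -0.6, -2.1]
gripper_width: 22.7
gripper_force: 15.0
```

send_rows(targets="0 0 0 0 0 0 55;0 0 0 0 0 0 55;0 0 0 0 0 0 55;0 0 0 0 0 0 55;0 0 0 0 0 0 55;0 0 0 0 0 0 55;0 0 0 0 0 0 55")

```text
time_s: 15.07
ee_pos: [512.7, 41.9, 78.2]
ee_rot: [-180.0, 0.0, 0.3]
force: [0.2, -0.1, -0.2]
gripper_width: 50.2
gripper_force: 0.0
```

send_rows(targets="0 0 -0.008 0 0 0 55;0 0 -0.025 0 0 0 55;0 0 -0.055 0 0 0 55;0 0 -0.09 0 0 0 55;0 0 -0.12 0 0 0 55;0 0 -0.135 0 0 0 55;-0.02 0 -0.135 0 0 0 55;-0.06 0 -0.135 0 0 0 55;-0.1 0 -0.135 0 0 0 55;-0.13 0 -0.135 0 0 0 55;-0.14 0 -0.135 0 0 0 55;-0.14 0 -0.135 0 0 0 55")

```text
time_s: 16.07
ee_pos: [370.7, 40.9, 213.9]
ee_rot: [-180.0, -0.1, 0.4]
force: [0.2, -0.2, -0.2]
gripper_width: 50.3
gripper_force: 0.0
```

```bash
python3 - <<'E'
from go import *
from workcell import eyes
rel([])
W=lambda x,y,z:np.append(Rm@np.array([x,y])+t,z)
fs={n:eyes.grab_frame(n) for n in("wrist","scene")}
f,g=fs["wrist"],fs["scene"]
b=cv2.resize(g["image"][190:340,240:440],(400,300),interpolation=cv2.INTER_CUBIC)
cv2.imwrite("pics/w7.png",np.vstack([cv2.resize(f["image"],(400,300)),b]))
for n,p in dict(ball=(-12,10,92),stud=(-10,-50,71),pin=(-23,-85,104),fin=(0,83,88)).items(): print(n,np.round(np.array(proj(f,W(*p)))*.625),((np.array(proj(g,W(*p)))-[240,190])*2).round()+[0,300])
E
```

```text
t 16.07 local [-154.9    7.6] 213.9 [-1.7998e+02 -6.0000e-02  3.7000e-01] F [ 0.2 -0.2 -0.2] w 50.3
ball [203.   6.] [201. 419.]
stud [260.   9.] [160. 417.]
pin [303.  16.] [143. 379.]
fin [129.  -6.] [247. 450.]
```

View pics/w7.png

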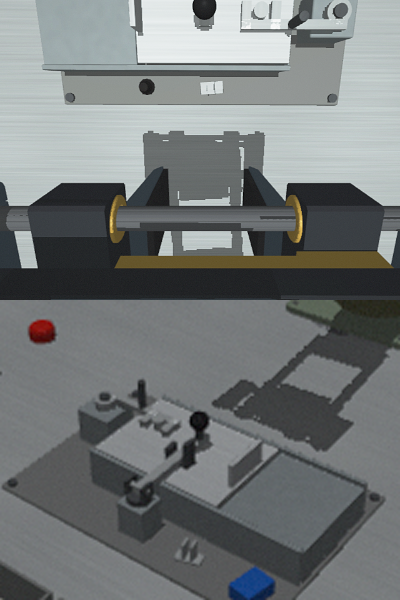

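The ball is at (204,8) in the wrist view and (199,421) in the scene view, within 2 px of where I predicted it for a seated, level bar. The hook is on the stud, the cover is shut and the loose parts in view haven't moved.

```bash
python3 -c "
from workcell import env
print(env.job_done())"
```

```text
the job is handed in; nothing more can be done
None
```

I handed the job in at about 16 s; no verdict came back. My last camera check showed the cover shut, the hook closed on the stud, the drop bar level in the notch and let go, and the loose parts in view undisturbed.

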